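Load and index the injector adapter slide

ROBOT

A 7-joint arm with a two-finger parallel gripper is mounted at the origin on the work surface. World frame = base frame: x ahead of the robot, y to its left, z up, the work surface at z = 0. Lengths are in m, angles in degrees, forces in N, time in s.
With the tool pointing down it reaches from about 0.35 to 0.775 m from the base axis. Payload 3.1 kg.
Tool frame: the origin (TCP) lies on the centre line of the jaws, within the pads' length; the fingertips stand 17 mm ahead of it and the grasp point (between the pads) lies 2 mm behind it (robot.tip_reach is the distance from the TCP to the fingertips, in m); z points along the fingers, y is the direction in which the jaws open and shut (so a half turn about z gives the same grasp; the last joint's range is limited). The gripper opens to 85 mm and grips with 20 to 120 N. Pads are 22 mm wide; open, the fingers measure 114 mm over their backs; the gripper's body (76 mm by 85 mm) begins 54 mm behind the grasp point. The pads swing forward as they close: fully open they stand 13 mm farther back than shut.
Start: joints at [71.293, 17.813, 0.802, 86.603, -0.252, 75.585, -1.558], TCP at [0.155, -0.528, 0.248] pointing down, gripper open.
Joint ranges: [-154.91, 154.91], [-16.99, 109.72], [-72.82, 74.43], [7.12, 147.25], [-82.49, 262.49], [11.32, 116.49], [-174.64, 174.64]. Speed limits (degrees/s): [159.86, 159.86, 180, 180, 180, 180, 180].

INTERFACE

Orientations are given as [roll, pitch, yaw] about the fixed x, y, z axes, in that order (R = Rz(yaw) Ry(pitch) Rx(roll)).
In Python, from station import robot, fingers, vision, workorder, recognise gives the robot as it stands. Calls block until the motion is done:
- robot.move_to(position, orientation): joint-space move of the TCP to a pose.
- robot.line_to(position, orientation=None, velocity=0.15, f_stop=None): straight line of the TCP; orientation=None keeps the orientation; velocity is the mean speed in m/s. With f_stop (N) it stops when the force on the tool has changed by that much, and returns True; else False.
- robot.move_j(angles): joint-space move.
- fingers.gripper_to(opening, force=None): opening from 0.0 (shut) to 1.0 (fully open); force is the grip in N (None keeps the last); returns when the fingers have stopped.
- robot.pause(seconds).
- robot.inverse_kinematics(position, orientation): joint angles nearest the present ones, or None.
- vision.grab_frame(name): name is "scene" or "top" or "wrist"; returns the picture (480x640x3 uint8, red, green, blue); there is no depth.
- vision.calibration(name): a dict with "mtx" (3x3 intrinsics, pixels), "k1" (the pictures are not rectified: a ray, as slopes to the right and down, at radius r is drawn at 1 + k1 r^2 times it, then the intrinsics apply), "extrinsics" (4x4, takes a point from world to camera coordinates); the wrist camera has in their place "T_tool_cam" (4x4, takes a point from camera to tool coordinates, whose origin is the TCP and whose axes are the flange's). Camera axes: x right, y up, looking along -z (the intrinsics and any distortion apply to the point x, -y, -z); pixel columns grow to the right and rows downward; lengths in m; the calibration is good to about 2 mm. A picture is of the moment at which its call begins: read the wrist's pose just before it. calibration takes no time and is no camera call.
A pose or a line that the arm cannot do raises robot.PlanningError and nothing moves.
- workorder.close_job(): hands the job in, once; it reports no verdict.
Trained networks look in the newest picture that a camera, given by its name, has taken for a name from the list of things; names that differ only in an ending like _2 or _b are one class to them, and where a whole thing is asked for, a point or a joint stands for the part that bears it (a point fixed in the world has none). Each returns a list of dicts, best first, with "p" (0 to 1); they miss things now and then, are a little off and sometimes report something else, mostly with a low value. They report only what shows in the picture. A call takes as long as a camera call. They do not tell look-alikes from the thing itself.
- recognise(label, camera): "rect" ([centre column, centre row, width, height] in pixels, round what is visible of it).
Readings, each from a call of its own:
- robot.current_time_s(): time.
- robot.current_joint_positions(): joint angles.
- robot.current_dq(): joint speeds.
- robot.current_joint_torque(): joint torques, N m.
- robot.current_tool_pos(): TCP position.
- robot.current_eef_rot(): TCP orientation.
- robot.current_contact_force(): force on the tool from outside, world axes, zero at the start.
- robot.current_torque(): the same for the moment, N m.
- robot.current_finger_gap(): opening from 0.0 (shut) to 1.0 (fully open).
Only numpy, scipy, OpenCV 4.12 (cv2) and the standard library are available. Lean on these libraries where they do the work, as an engineer would, in place of code of your own. Each camera call takes 0.05 s, during which the arm holds its last target.

TASK

Stand the yellow square-shanked adapter in the square socket of the blue carriage, pushed down until its shoulder sits flush, then pull up the black lock knob, slide the carriage to the next hole towards the red end stop and let the pin drop into that hole. Finish while holding: the fingers stay on the knob and keep it pressed right down on its brass collar, pin fully home. Leave the green adapter, the jar and the spanner where they are.

Things in the scene. Friction and masses are not known exactly. Their poses are not given: they have to be found in the camera images.
- plug: Adapter to load, loose, standing upright on the bench. Steel shank 28 x 28 mm, 26 mm long, foot bevelled 2 mm; above it a yellow head 36 x 36 mm from 26 to 56 mm (its underside is the shoulder); on top a steel cup 28 mm in diameter from 56 to 64 mm. 0.11 to 0.23 kg. Origin: centre of the foot's underside; z up, x and y square to the flats. Fits the socket any of four ways round.
- rail: Fixed aluminium rail of the slide, bolted down: 44 mm wide, 332 mm long with its end stops, top 30 mm above the bench. Origin: centre of its underside, on the bench; y runs along the rail to the red end stop (the other stop is dark grey), z up. Row of 12 mm lock holes in its top, 50 mm apart, each with a red tick on the rail's sides.
- socket (a point): Centre of the mouth of the socket, in the flat top of the blue carriage, 60 mm above the bench, 90 mm from the knob's axis on the red-stop side. Hole 30 x 30 mm (1 mm play each side of the shank), 30 mm deep, its sides and this point's axes parallel to the rail's. The carriage is 56 mm wide and 140 mm long.
- carriage (a joint): Slide of the blue carriage along the rail, m: about 0 at the start (pin in its first hole), grows towards the red end stop; the next hole is at 0.050, the one after at 0.100. About 2 N of friction when unlocked; 1 mm of play each way when locked.
- knob (a point): Centre of the top of the lock knob: black upright cylinder, 26 mm in diameter, 30 mm tall, orange band near the top. It rises and falls with the pin and travels with the carriage. Under it a brass collar, 24 mm in diameter, 18 mm tall, fixed on the carriage. Left alone the knob floats 5 mm above the collar, its top 113 mm above the bench; fully home it sits on the collar, top at 108 mm.
- plunger (a joint): Lift of knob and pin above fully home, m, 0 to 0.026. A spring (0.7 N per mm either way) brings it to about 0.005 when let go, pin still in the hole: pressing with about 4 N brings it home (0). Pin 10 mm in diameter, round tip 16 mm deep in the hole at 0, clear of the rail above 0.016 (8 N pull; 14 N at the top). Let go between holes it rides on the rail and drops into the next.
- round_adapter: Bystander: loose adapter with a round steel shank 28 mm in diameter and a green round head 38 mm in diameter, 64 mm tall, standing on the bench; does not belong in the socket. Origin: centre of its underside.
- grease_jar: Bystander: loose white jar with a red cap, 56 mm in diameter, 70 mm tall, standing on the bench. Origin: centre of its underside.
- spanner: Bystander: loose dark steel spanner 180 mm long lying flat on the bench beyond the rail's dark-grey end. Origin: near its middle, underside; x along it.
Things that resemble listed ones, but are neither listed nor needed, are in the scene too. Leave any turquoise look-alike of the plug alone.

How it is judged:
By the outcome, as a careful person would: the job done as asked, in the order asked, and still so for the second after the job is handed in, while the arm keeps its last pose, push and grip.
It also fails if it takes over 51 s, if anything falls off the work surface, if the arm or the gripper's body presses on something with over 40 N, if the wrist force passes 120 N, or if a joint passes its speed limit or range.

## Working session

There is one attempt and no reset: what is moved stays moved. The work goes in short steps, each a Python script; the robot and the scene stay as the last script left them, time stands still between calls to the robot, and variables do not carry over. Pictures are saved under pics/ and viewed, and the job is handed in when it is done.

```bash
mkdir -p pics; ls; cat > go.py <<'E'
from station import robot, fingers, vision, workorder, recognise
import numpy as np, cv2
def snap(cam,fn):
    im=vision.grab_frame(cam); cv2.imwrite('pics/'+fn,cv2.cvtColor(im,cv2.COLOR_RGB2BGR)); return im
def ray(cam,uv,E=None):
    c=vision.calibration(cam); K=np.array(c['mtx']); k=c['k1']
    p=cv2.undistortPoints(np.array([[uv]],float),K,np.array([k,0,0,0.]))[0,0]
    d=np.array([p[0],-p[1],-1.])
    if E is None: E=np.array(c['extrinsics'])
    R=E[:3,:3];t=E[:3,3]
    return -R.T@t, R.T@d
def atz(cam,uv,z,E=None):
    o,d=ray(cam,uv,E); return o+d*(z-o[2])/d[2]
def proj(cam,P,E=None):
    c=vision.calibration(cam); K=np.array(c['mtx']); k=c['k1']
    if E is None: E=np.array(c['extrinsics'])
    q=E[:3,:3]@np.array(P,float)+E[:3,3]
    x=np.array([q[0],-q[1]])/-q[2]; x=x*(1+k*(x@x))
    return K[:2,:2]@x+K[:2,2]
def wristE():
    from scipy.spatial.transform import Rotation as R
    T=np.eye(4);T[:3,:3]=R.from_euler('xyz',robot.current_eef_rot(),degrees=True).as_matrix();T[:3,3]=robot.current_tool_pos()
    return np.linalg.inv(T@np.array(vision.calibration('wrist')['T_tool_cam']))
E
python3 - <<'E'
from go import *
for c in ['scene','top']:
    snap(c,c+'0.png')
    print(c,vision.calibration(c))
    for l in ['plug','rail','socket','carriage','knob','round_adapter','grease_jar','spanner']:
        print(l,[(np.round(r['rect']).tolist(),round(r['p'],2)) for r in recognise(l,c)])
print(robot.current_time_s(),robot.current_eef_rot(),robot.tip_reach, robot.current_contact_force())
print(vision.calibration('wrist'))
E
```

```text
pics
scene {'mtx': array([[490.38888682,   0.        , 310.82485235],
       [  0.        , 490.38888682, 231.16269126],
       [  0.        ,   0.        ,   1.        ]]), 'k1': -0.12173415119085601, 'extrinsics': array([[-0.07962657,  0.99660152, -0.02109549,  0.13468146],
       [-0.63127232, -0.03403664,  0.77481402,  0.25839629],
       [ 0.77146281,  0.07501278,  0.63183718, -1.38922644],
       [ 0.        ,  0.        ,  0.        ,  1.        ]])}
plug [([245.0, 254.0, 20.0, 32.0], 0.63), ([262.0, 224.0, 24.0, 35.0], 0.55)]
rail [([358.0, 284.0, 194.0, 70.0], 0.82)]
socket []
carriage [([346.0, 276.0, 76.0, 55.0], 0.95)]
knob [([323.0, 260.0, 16.0, 19.0], 0.51)]
round_adapter [([456.0, 235.0, 26.0, 25.0], 0.97)]
grease_jar [([359.0, 232.0, 28.0, 42.0], 0.82), ([347.0, 275.0, 79.0, 56.0], 0.73), ([457.0, 234.0, 25.0, 28.0], 0.16)]
spanner [([153.0, 277.0, 29.0, 60.0], 0.6)]
top {'mtx': array([[597.13174627,   0.        , 319.55618268],
       [  0.        , 597.13174627, 241.34610822],
       [  0.        ,   0.        ,   1.        ]]), 'k1': -0.00595383101096935, 'extrinsi
[... 590 characters left out ...]
6.0], 0.73)]
spanner [([464.0, 241.0, 30.0, 82.0], 0.87)]
0.9 [ 1.79996427e+02 -2.36970314e-04  1.63267841e+01] 0.017 [0.72259975 0.18020873 0.06838427]
{'mtx': array([[339.14872769,   0.        , 324.98139945],
       [  0.        , 339.14872769, 237.00256206],
       [  0.        ,   0.        ,   1.        ]]), 'k1': -0.035682287510489324, 'T_tool_cam': array([[-6.00345698e-04,  9.44456202e-01,  3.28636763e-01,
         8.47156439e-02],
       [ 9.99999730e-01,  7.06583550e-04, -2.03847189e-04,
        -3.86244611e-04],
       [-4.24734072e-04,  3.28636552e-01, -9.44456371e-01,
        -1.25924388e-01],
       [ 0.00000000e+00,  0.00000000e+00,  0.00000000e+00,
         1.00000000e+00]])}
```

View images.

View pics/scene0.png

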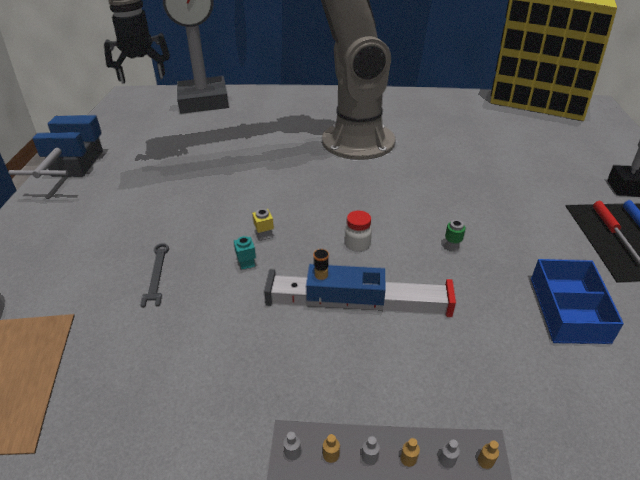

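View pics/top0.png

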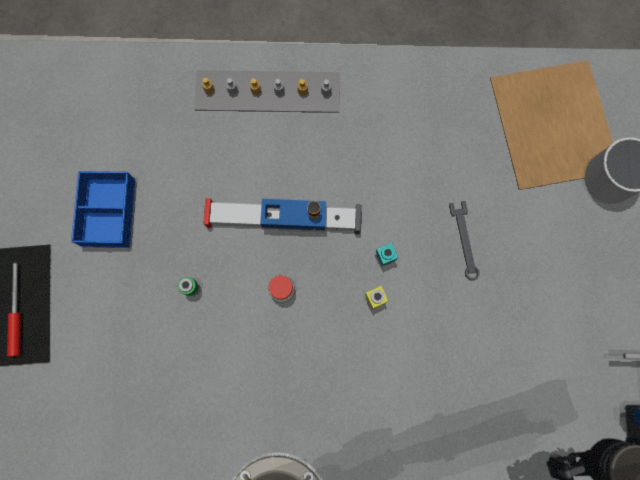

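```bash
python3 - <<'E'
import cv2
a=cv2.imread('pics/top0.png')[180:320,180:480]; cv2.imwrite('pics/topc.png',cv2.resize(a,None,fx=2.66,fy=2.66,interpolation=cv2.INTER_CUBIC))
a=cv2.imread('pics/scene0.png')[195:325,225:485]; cv2.imwrite('pics/scenec.png',cv2.resize(a,None,fx=3,fy=3,interpolation=cv2.INTER_CUBIC))
E
```

```text
(no output)
```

View pics/topc.png

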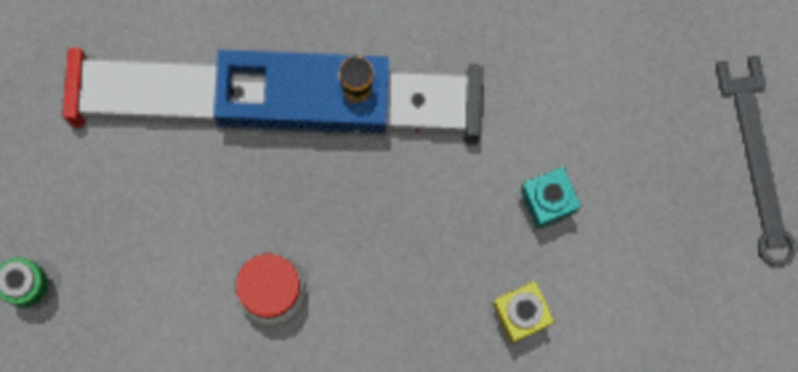

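View pics/scenec.png

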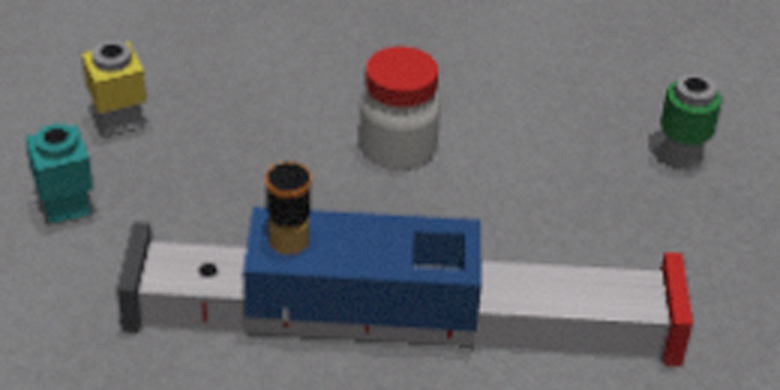

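Plug candidates: yellow at top-image (377,296) / scene (262,222), and turquoise at top (387,255) / scene (245,252). The yellow head with a steel cup fits. The turquoise one is the look-alike to leave alone. The crops above show both enlarged.

```bash
python3 - <<'E'
from go import *
im=cv2.imread('pics/top0.png'); hsv=cv2.cvtColor(im,cv2.COLOR_BGR2HSV)
def blob(lo,hi,box):
    m=cv2.inRange(hsv,np.array(lo),np.array(hi)); k=np.zeros_like(m); x0,y0,x1,y1=box; k[y0:y1,x0:x1]=m[y0:y1,x0:x1]; return k
y=blob((22,90,60),(35,255,255),(355,275,400,320)); c=np.argwhere(y)[:,::-1].astype(np.float32)
print('yellow',cv2.minAreaRect(c))
f=lambda p,z: np.round(atz('top',p,z),4)
(cx,cy),wh,a=cv2.minAreaRect(c); box=cv2.boxPoints(cv2.minAreaRect(c)); print([f(b,0.056) for b in box], f((cx,cy),0.056))
b=blob((100,120,40),(125,255,255),(255,190,335,240)); c=np.argwhere(b)[:,::-1].astype(np.float32)
r=cv2.minAreaRect(c); print('blue',r,[f(q,.06) for q in cv2.boxPoints(r)])
# hand from crop
g=lambda x,y:(180+x/2.66,180+y/2.66)
for n,p,z in [('cup',g(525,310),.064),('knob',g(357,75),.113),('sock',g(248,85),.06),('sockTL',g(229,67),.06),('sockTR',g(266,67),.06),
 ('carTL',g(217,50),.06),('carTR',g(389,56),.06),('carBL',g(215,123),.06),('carBR',g(387,128),.06),('jar',g(268,285),.07),('green',g(16,279),.064),('turq',g(553,193),.064),
 ('redstopT',g(75,50),.04),('greystopT',g(476,67),.04),('hole',g(418,100),.03)]: print(n,f(p,z))
print('scene cup',atz('scene',(225+112/3,195+50/3),.064),'knob',atz('scene',(225+290/3,195+172/3),.113))
print('sock scene',atz('scene',(225+439/3,195+249/3),.06))
E
```

```text
yellow ((376.20001220703125, 296.9000244140625), (17.8885440826416, 18.335756301879883), 63.43495178222656)
[array([ 0.4395, -0.1771,  0.056 ]), array([ 0.4574, -0.2117,  0.056 ]), array([ 0.424 , -0.2284,  0.056 ]), array([ 0.4062, -0.194 ,  0.056 ])] [ 0.4317 -0.2028  0.056 ]
blue ((293.10479736328125, 213.9835205078125), (63.986141204833984, 28.350400924682617), 2.385944128036499) [array([0.5777, 0.0453, 0.06  ]), array([0.6405, 0.045 , 0.06  ]), array([ 0.6368, -0.0935,  0.06  ]), array([ 0.5741, -0.0919,  0.06  ])]
cup [ 0.4317 -0.2045  0.064 ]
knob [ 0.607  -0.0699  0.113 ]
sock [0.6109 0.0191 0.06  ]
sockTL [0.6257 0.035  0.06  ]
sockTR [0.6262 0.005  0.06  ]
carTL [0.6398 0.0453 0.06  ]
carTR [ 0.637  -0.0947  0.06  ]
carBL [0.5789 0.0447 0.06  ]
carBR [ 0.5771 -0.094   0.06  ]
jar [ 0.4473 -0.0026  0.07  ]
green [0.4494 0.1967 0.064 ]
turq [ 0.5253 -0.227   0.064 ]
redstopT [0.6434 0.165  0.04  ]
greystopT [ 0.6343 -0.1667  0.04  ]
hole [ 0.6079 -0.1194  0.03  ]
scene cup [ 0.4338293  -0.20138514  0.064     ] knob [ 0.60983138 -0.0651127   0.113     ]
sock scene [0.61452669 0.02394027 0.06      ]
```

```bash
python3 - <<'E'
from go import *
for n,p,ys in [('pick',[.432,-.2035,.165],[27.5,117.5,-62.5,-152.5]),('place',[.6115,.020,.165],[-2,88,-92,178]),('knob',[.608,-.069,.1],[-2,88,-92,178]),('knob2',[.609,-.019,.1],[88,-92])]:
    for y in ys:
        q=robot.inverse_kinematics(p,[180,0,y]); print(n,y,None if q is None else np.round(q,0))
robot.move_to([.432,-.2035,.165],[180,0,27.5]); print(robot.current_time_s())
E_=wristE(); np.save('E1.npy',E_); snap('wrist','w1.png')
print(robot.current_tool_pos(),robot.current_eef_rot(),[ (r['rect'],r['p']) for r in recognise('plug','wrist')])
print(proj('wrist',[.432,-.2035,.064],E_))
E
```

```text
pick 27.5 [ 39.  14. -19. 104.   5.  62. -44.]
pick 117.5 [ 48.  16. -30. 104.   9.  63.  42.]
pick -62.5 [  31.   14.  -10.  105.    3.   62. -132.]
pick -152.5 [ 71.  24. -61. 103.  23.  66. 119.]
place -2 [  18.   32.  -34.   83.   18.   71. -109.]
place 88 [ 25.  35. -46.  82.  26.  73. -25.]
place -92 [ 33.  42. -62.  82.  37.  78. 148.]
place 178 [ 25.  35. -45.  82.  25.  73.  66.]
knob -2 [ 20.  33. -22.  87.  14.  62. -98.]
knob 88 [ 31.  38. -41.  87.  26.  65. -17.]
knob -92 [ -33.   46.   64.   89.  -43.   72. -144.]
knob 178 [ 31.  38. -40.  87.  25.  65.  74.]
knob2 88 [ 28.  38. -43.  87.  28.  66. -22.]
knob2 -92 [ -38.   46.   64.   90.  -43.   72. -149.]
2.5
[ 0.43159759 -0.205404    0.16519675] [1.79942203e+02 1.67429992e-02 2.73117464e+01] [([412.9, 133.4, 65.8, 58.7], 0.83), ([320.7, 232.2, 52.8, 57.3], 0.74)]
[323.26402183 242.95431118]
```

View pics/w1.png

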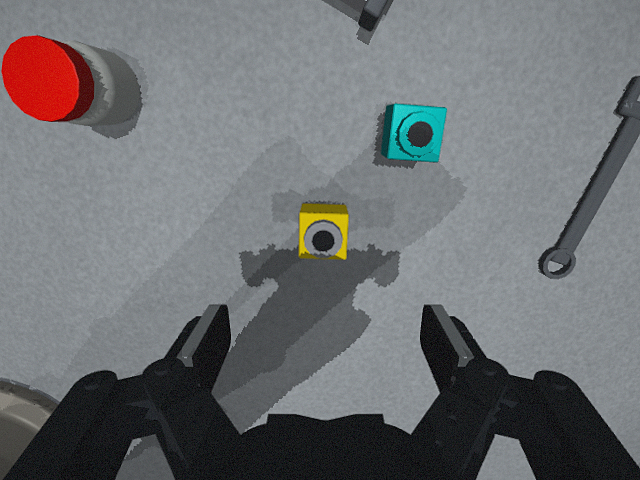

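```bash
python3 - <<'E'
from go import *
a=cv2.imread('pics/w1.png')[190:275,280:370]; cv2.imwrite('pics/w1c.png',cv2.resize(a,None,fx=7,fy=7,interpolation=cv2.INTER_CUBIC))
print(robot.current_tool_pos(),robot.current_eef_rot(),robot.current_joint_positions(),robot.inverse_kinematics([.432,-.2035,.165],[180,0,27.5]))
E
```

```text
[ 0.43160588 -0.2052968   0.16516732] [1.79951800e+02 1.28333500e-02 2.73154939e+01] [ 39.48336649  14.41064959 -19.18685662 104.24911063   5.35320614
  62.18602504 -44.32781537] [ 39.39307465  14.4056077  -19.29845177 104.29138971   5.33404057
  62.1841773  -44.33622041]
```

View pics/w1c.png

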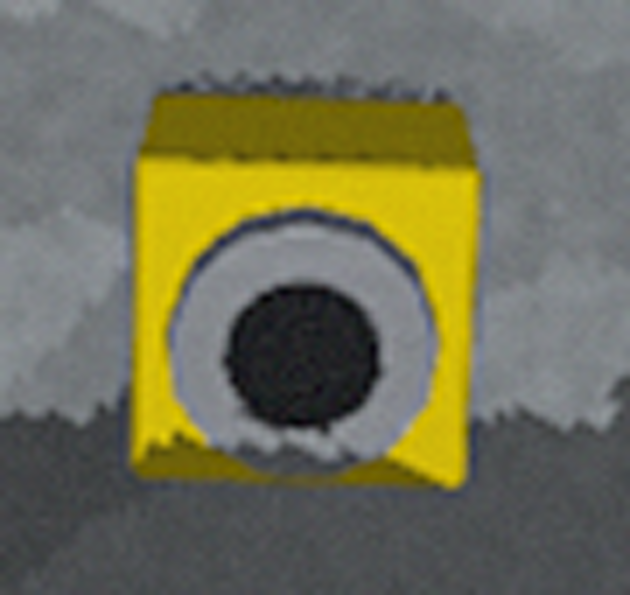

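```bash
python3 - <<'E'
from go import *
E_=np.load('E1.npy')
c=[(280+(x+.5)/7-.5,190+(y+.5)/7-.5) for x,y in [(137,160),(481,172),(466,488),(130,478)]]
P=np.array([atz('wrist',p,.056,E_) for p in c]); print(np.round(P,4)); print(P.mean(0), [np.linalg.norm(P[i]-P[i-1]) for i in range(4)])
for i in range(4):
    d=P[i]-P[i-1]; print(np.degrees(np.arctan2(d[1],d[0]))%90)
for x,y in [(303,345),(302,354)]: print(atz('wrist',(280+(x+.5)/7-.5,190+(y+.5)/7-.5),.064,E_))
E
```

```text
[[ 0.4422 -0.1788  0.056 ]
 [ 0.4572 -0.2107  0.056 ]
 [ 0.4256 -0.2261  0.056 ]
 [ 0.4101 -0.1935  0.056 ]]
[ 0.43377386 -0.20228458  0.056     ] [np.float64(0.03524304154311772), np.float64(0.035247596878613945), np.float64(0.03511245161206376), np.float64(0.036059019615038074)]
24.640874425137447
25.204769275887273
25.962477452403277
25.41443639617748
[ 0.43462594 -0.20182546  0.064     ]
[ 0.43371615 -0.20217836  0.064     ]
```

```bash
python3 - <<'E'
from go import *
robot.move_to([.6115,.020,.169],[180,0,88]); print(robot.current_time_s())
robot.pause(0.2)
E_=wristE(); np.save('E2.npy',E_); im=snap('wrist','w2.png')
print(robot.current_tool_pos(),robot.current_eef_rot())
a=cv2.imread('pics/w2.png')
u,v=proj('wrist',[.6115,.02,.06],E_).astype(int); print(u,v)
x0,y0=u-50,v-40
cv2.imwrite('pics/w2c.png',cv2.resize(a[y0:y0+80,x0:x0+100],None,fx=7,fy=7,interpolation=cv2.INTER_CUBIC)); print(x0,y0)
E
```

```text
3.7083
[0.61126903 0.01812533 0.16913983] [1.79998118e+02 6.92212878e-02 8.78378318e+01]
325 237
275 197
```

View pics/w2.png

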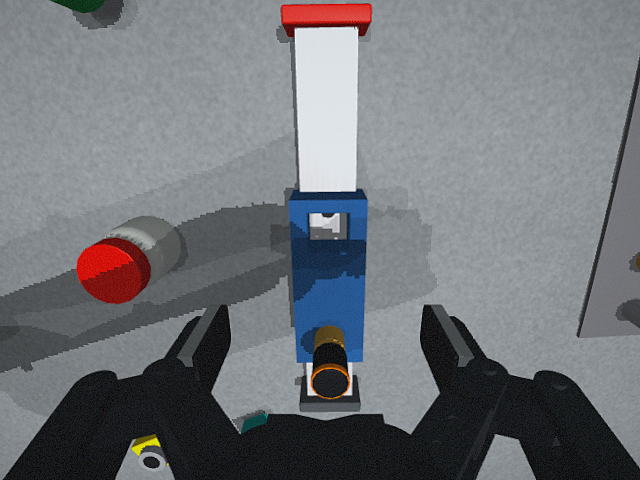

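View pics/w2c.png

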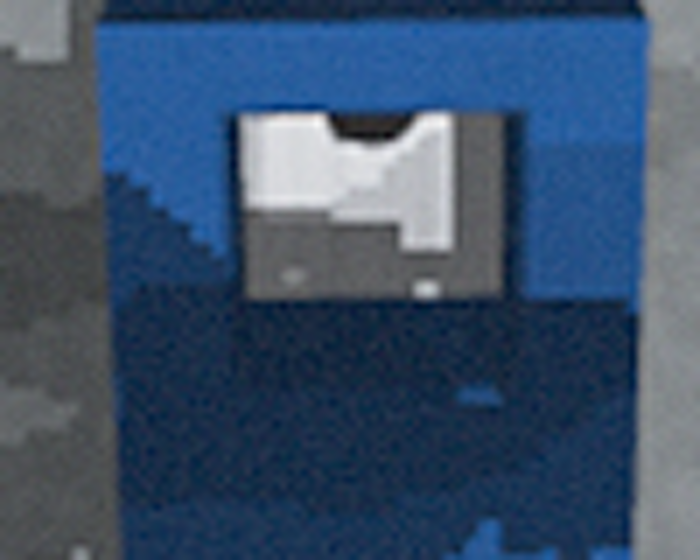

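```bash
python3 - <<'E'
from go import *
a=cv2.imread('pics/w2.png')[197:277,275:375]
a=np.clip(((a/255.)**0.5)*255*1.3-20,0,255).astype(np.uint8)
cv2.imwrite('pics/w2d.png',cv2.resize(a,None,fx=7,fy=7,interpolation=cv2.INTER_CUBIC))
E
```

```text
(no output)
```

View pics/w2d.png

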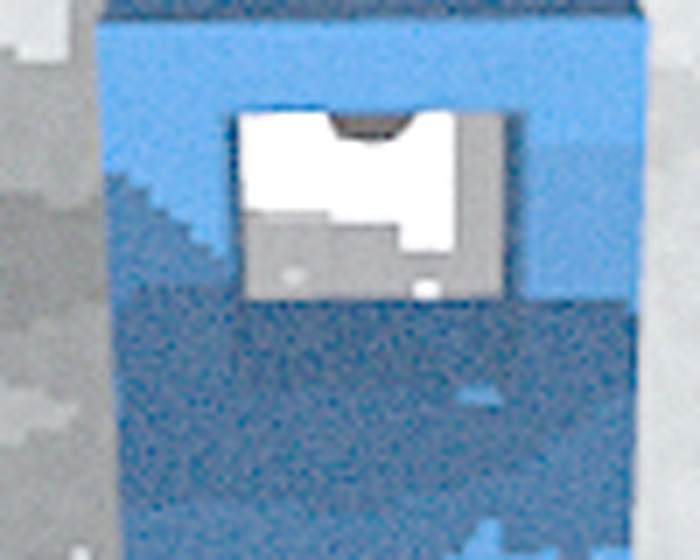

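```bash
python3 - <<'E'
from go import *
E_=np.load('E2.npy')
f=lambda x,y,z: atz('wrist',(275+(x+.5)/7-.5,197+(y+.5)/7-.5),z,E_)
pts=dict(hTL=(228,111,.06),hTR=(523,112,.06),hL2=(234,250,.06),hR2=(520,250,.06),flBL=(244,298,.03),flBR=(504,298,.03),
cTL=(98,20,.06),cTR=(648,19,.06),cL2=(122,500,.06),cR2=(633,500,.06),blip=(370,388,.06))
Q={}
for k,v in pts.items(): Q[k]=f(*v); print(k,np.round(Q[k],4))
d=(Q['cTL']-Q['cL2'])+(Q['cTR']-Q['cR2']); print('yaw', np.degrees(np.arctan2(-d[0],d[1])))
h=(Q['hTR']-Q['hTL']);print(np.degrees(np.arctan2(h[1],h[0])),np.linalg.norm(h)); h=(Q['cTR']-Q['cTL']);print(np.degrees(np.arctan2(h[1],h[0])),np.linalg.norm(h))
# tool-frame
P=np.load('E1.npy')
from numpy.linalg import inv
T=np.array(vision.calibration('wrist')['T_tool_cam'])
# knob
E_=np.load('E2.npy'); print('knob',atz('wrist',(330,381),.113,E_))
a=cv2.imread('pics/w2.png')[320:420,280:380];cv2.imwrite('pics/w2k.png',cv2.resize(a,None,fx=6,fy=6,interpolation=cv2.INTER_CUBIC))
E
```

```text
hTL [0.599  0.0399 0.06  ]
hTR [0.6292 0.0386 0.06  ]
hL2 [0.5988 0.0249 0.06  ]
hR2 [0.6286 0.0237 0.06  ]
flBL [0.5977 0.0089 0.03  ]
flBR [0.6285 0.0077 0.03  ]
cTL [0.5864 0.0499 0.06  ]
cTR [0.642  0.0478 0.06  ]
cL2 [ 0.5851 -0.0032  0.06  ]
cR2 [ 0.6404 -0.0053  0.06  ]
blip [0.6124 0.0088 0.06  ]
yaw -1.5467730968561522
-2.4342412029997664 0.030174675471600115
-2.1259747467998165 0.05555337409369938
knob [ 0.61115903 -0.06340141  0.113     ]
```

View pics/w2k.png

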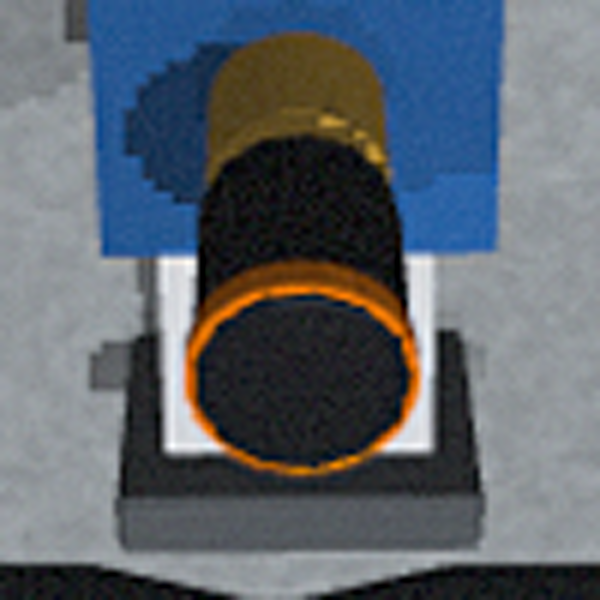

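Plug at (0.4337, -0.2022), yaw 25.3°, with flats about 35.4 mm against the 36 mm given. Socket at (0.6137, 0.0238), 30.2 mm across, with the rail at about -1.9°. The scene camera agrees with both. Grasping the yellow adapter now.

```bash
cat >> go.py <<'E'
def err(p,yaw):
    t=robot.current_tool_pos(); r=robot.current_eef_rot()
    return np.array(p)-t, (yaw-r[2]+180)%360-180, r
class Fine:
    off=np.zeros(3); oy=0.
def fine(p,yaw,v=0.15,n=2,tol=0.0003):
    """line to p, then correct the standing error of the servo"""
    p=np.array(p,float)
    for i in range(n+1):
        robot.line_to(p+Fine.off,[180,0,yaw+Fine.oy],velocity=v if i==0 else 0.03)
        if i<n:
            robot.pause(0.1)
            e,ey,_=err(p,yaw); 
            if np.abs(e).max()<tol and abs(ey)<.15: break
            Fine.off=Fine.off+e; Fine.oy+=ey
    e,ey,_=err(p,yaw); return np.round(e*1000,2),round(ey,2)
E
python3 - <<'E'
from go import *
P=[.4337,-.2022]
fingers.gripper_to(0.75,40)
robot.move_to(P+[.125],[180,0,25.3])
print(fine(P+[.125],25.3,n=2),Fine.off,robot.current_time_s())
print(fine(P+[.047],25.3,v=.12,n=2),Fine.off,robot.current_time_s())
snap('wrist','w3.png')
fingers.gripper_to(0.0,40); print('gap',robot.current_finger_gap(),robot.current_tool_pos(),robot.current_contact_force(),robot.current_time_s())
E_=wristE();np.save('E3.npy',E_);snap('wrist','w4.png')
E
```

```text
(array([-0.13, -0.14, -0.03]), np.float64(-0.02)) [5.43151325e-05 5.01926429e-05 2.12321815e-05] 6.3667
(array([-0.09,  0.01,  0.1 ]), np.float64(-0.0)) [-1.00326585e-04  5.66257878e-05 -2.03278037e-04] 7.8667
gap 0.412941687149499 [ 0.43372678 -0.20227126  0.04692684] [-0.04377756 -0.12528483  1.26076362] 8.275
```

View pics/w4.png

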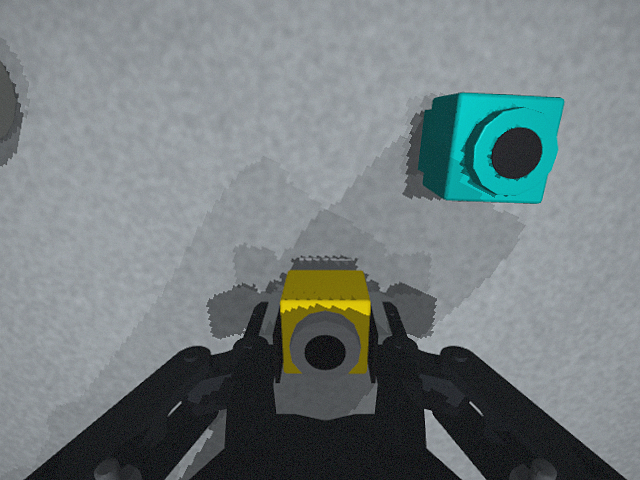

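```bash
python3 - <<'E'
from go import *
S=[.6137,.0238]; Y=88.1
robot.line_to([.4337,-.2022,.175],velocity=.25)
robot.move_to(S+[.175],[180,0,Y])
print(robot.current_time_s(), robot.current_finger_gap())
print(fine(S+[.112],Y,v=.15,n=2),Fine.off,robot.current_time_s())
E_=wristE();np.save('E5.npy',E_);snap('wrist','w5.png');snap('scene','s5.png')
a=cv2.imread('pics/s5.png')[195:325,225:485]; cv2.imwrite('pics/s5c.png',cv2.resize(a,None,fx=3,fy=3,interpolation=cv2.INTER_CUBIC))
print(robot.current_contact_force())
E
```

```text
10.1083 0.4117469904231562
(array([-0.09,  0.07,  0.17]), np.float64(0.01)) [-1.62416373e-04 -6.55414644e-05 -3.51242375e-04] 11.375
[-0.44613071 -0.15611603 -1.68132337]
```

View pics/w5.png

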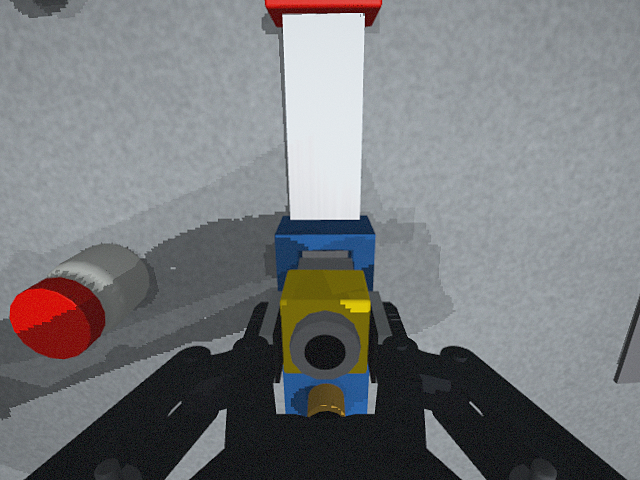

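View pics/s5c.png

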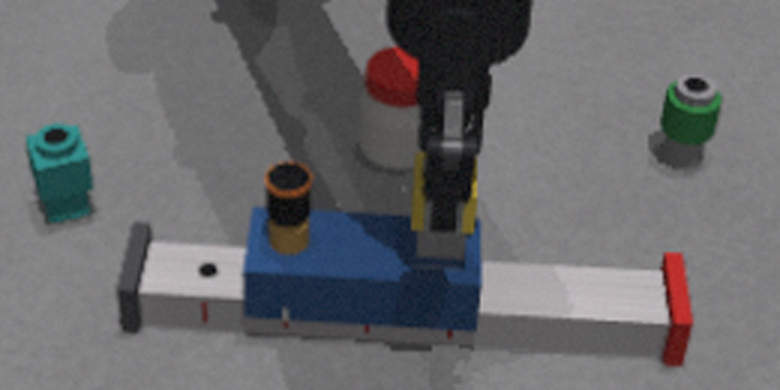

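```bash
python3 - <<'E'
from go import *
S=np.array([.6137,.0238]); Y=88.1
off=np.array([-1.6e-4,-.65e-4,-3.5e-4])
f0=robot.current_contact_force()
hit=robot.line_to(np.append(S,.0815)+off,[180,0,Y],velocity=.03,f_stop=8)
print(hit,robot.current_tool_pos(),robot.current_contact_force()-f0,robot.current_torque(),robot.current_time_s(),robot.current_finger_gap())
snap('wrist','w6.png');snap('scene','s6.png')
a=cv2.imread('pics/s6.png')[195:325,225:485]; cv2.imwrite('pics/s6c.png',cv2.resize(a,None,fx=3,fy=3,interpolation=cv2.INTER_CUBIC))
E
```

```text
False [0.61379714 0.02376328 0.0813337 ] [-0.20503992  0.32003384 -1.05752274] [-0.0622758   0.00788335 -0.03435508] 12.6417 0.41659820198205066
```

View pics/w6.png

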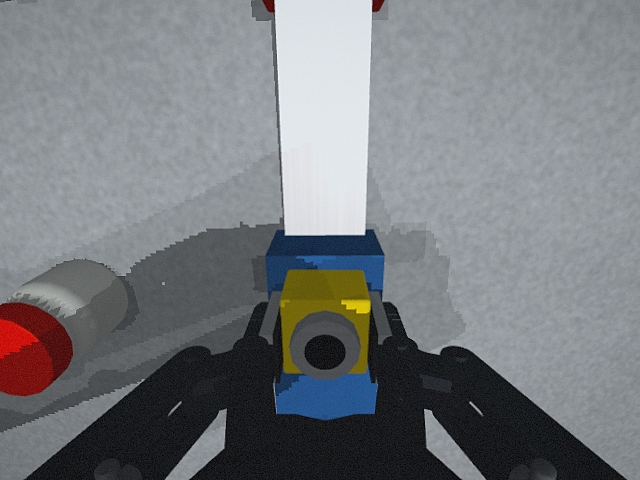

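View pics/s6c.png

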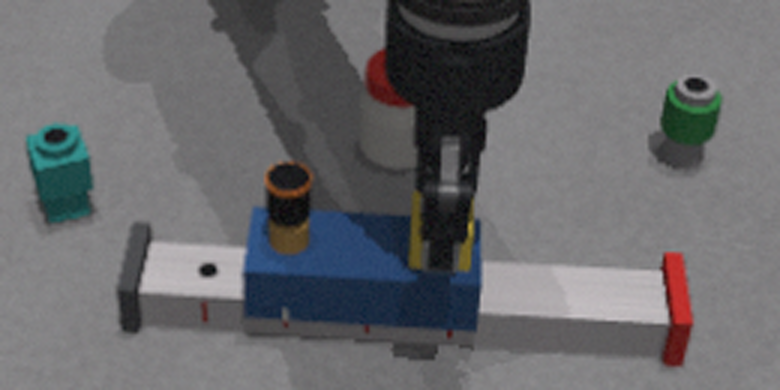

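```bash
python3 - <<'E'
from go import *
S=np.array([.6137,.0238]); Y=88.1
hit=robot.line_to(np.append(S,.0775),[180,0,Y],velocity=.02,f_stop=12)
print(hit,robot.current_tool_pos(),robot.current_contact_force(),robot.current_time_s())
fingers.gripper_to(0.75); robot.pause(.1)
print(robot.current_contact_force(), robot.current_finger_gap())
robot.line_to(np.append(S,.165),[180,0,Y],velocity=.2)
E_=wristE();np.save('E7.npy',E_)
snap('wrist','w7.png');snap('scene','s7.png'); print(robot.current_time_s(),proj('wrist',[.6137,.0238,.098],E_))
a=cv2.imread('pics/s7.png')[195:325,225:485]; cv2.imwrite('pics/s7c.png',cv2.resize(a,None,fx=3,fy=3,interpolation=cv2.INTER_CUBIC))
E
```

```text
True [0.6138108  0.0238238  0.08099079] [-0.23989018  0.08941075  4.68195544] 12.95
[0.62291736 0.21306755 0.24010605] 0.7512493607446677
14.125 [326.37440716 264.41774861]
```

View pics/w7.png

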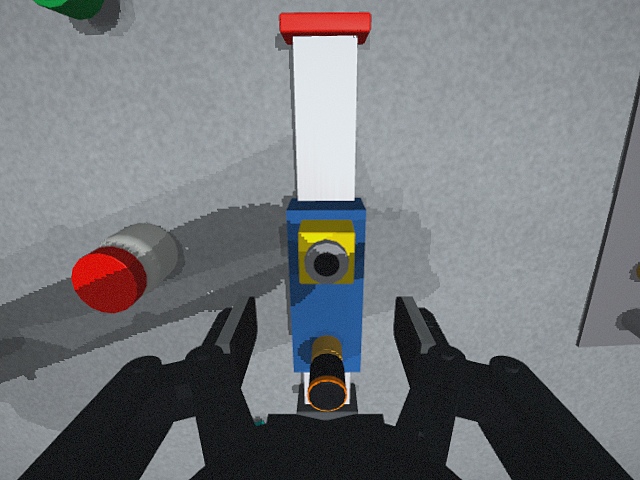

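View pics/s7c.png

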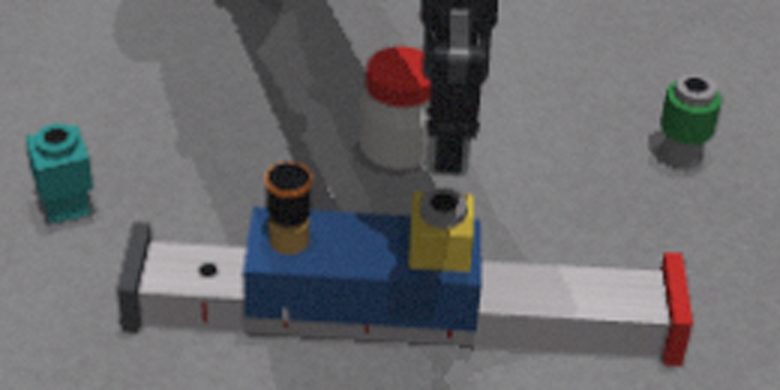

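```bash
python3 - <<'E'
from go import *
S=np.array([.6137,.0238]); Y=88.1
fingers.gripper_to(0.0)
robot.line_to(np.append(S,.121),[180,0,Y],velocity=.15)
hit=robot.line_to(np.append(S,.109),[180,0,Y],velocity=.02,f_stop=10)
print(hit,robot.current_tool_pos(),robot.current_contact_force(),robot.current_time_s())
robot.line_to(np.append(S,.165),[180,0,Y],velocity=.2)
fingers.gripper_to(0.65,60)
K=[.6110,-.0658]
robot.line_to(K+[.165],[180,0,Y],velocity=.2); robot.pause(.1)
E_=wristE();np.save('E8.npy',E_)
snap('wrist','w8.png'); print(robot.current_time_s(),robot.current_tool_pos(),proj('wrist',K+[.113],E_))
a=cv2.imread('pics/w8.png')[180:360,240:420];cv2.imwrite('pics/w8c.png',cv2.resize(a,None,fx=3.3,fy=3.3,interpolation=cv2.INTER_CUBIC))
E
```

```text
True [0.61449975 0.02399345 0.11519247] [-0.74763124  0.30395564  4.35474397] 15.625
17.35 [ 0.61105415 -0.0625524   0.16529888] [325.62835107 280.11985484]
```

View pics/w8c.png

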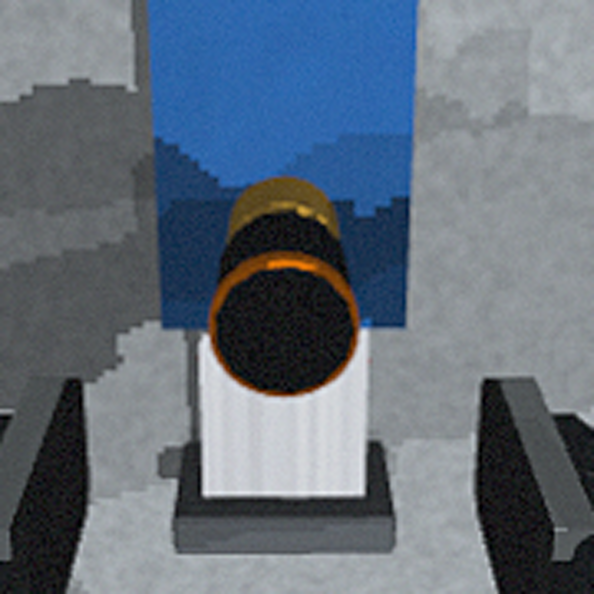

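```bash
python3 - <<'E'
from go import *
E_=np.load('E8.npy'); m=atz('wrist',(326.1,278.2),.113,E_); print(m)
Y=88.1; K=[.6110,-.0650]
print(fine(K+[.125],Y,n=1,v=.15),robot.current_time_s())
print(fine(K+[.103],Y,n=1,v=.1),Fine.off,robot.current_time_s())
f0=robot.current_contact_force()
fingers.gripper_to(0.0,60); print('gap',robot.current_finger_gap()*85,robot.current_tool_pos(),f0,robot.current_contact_force(),robot.current_time_s())
p=robot.current_tool_pos()
off=Fine.off
robot.line_to(np.array(K+[.1205])+off,[180,0,Y],velocity=.06); robot.pause(.15)
print(robot.current_tool_pos(),robot.current_contact_force()-f0,robot.current_finger_gap()*85,robot.current_time_s(),off)
snap('wrist','w9.png');snap('scene','s9.png')
a=cv2.imread('pics/s9.png')[195:325,225:485]; cv2.imwrite('pics/s9c.png',cv2.resize(a,None,fx=3,fy=3,interpolation=cv2.INTER_CUBIC))
E
```

```text
[ 0.61131007 -0.06457221  0.113     ]
(array([0.54, 0.73, 0.53]), np.float64(0.05)) 18.1167
(array([-0.11, -0.05, -0.24]), np.float64(-0.0)) [-3.21237811e-04 -9.43206473e-05 -3.85039398e-04] 18.8333
gap 24.12219612159415 [ 0.61125824 -0.06515346  0.10291455] [-0.12919063  0.79545886 -0.77778307] [1.57704847 0.34301044 0.18759201] 19.2167
[ 0.61116638 -0.06510651  0.11883406] [  6.07954405  -1.04756482 -10.58434442] 23.941600006986075 19.8083 [-3.21237811e-04 -9.43206473e-05 -3.85039398e-04]
```

View pics/w9.png

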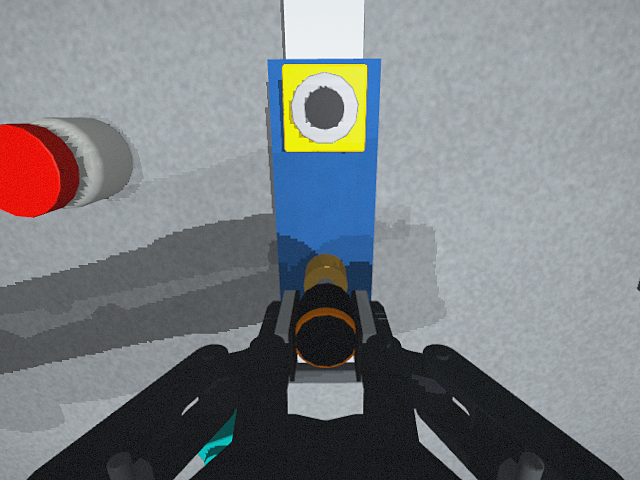

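View pics/s9c.png

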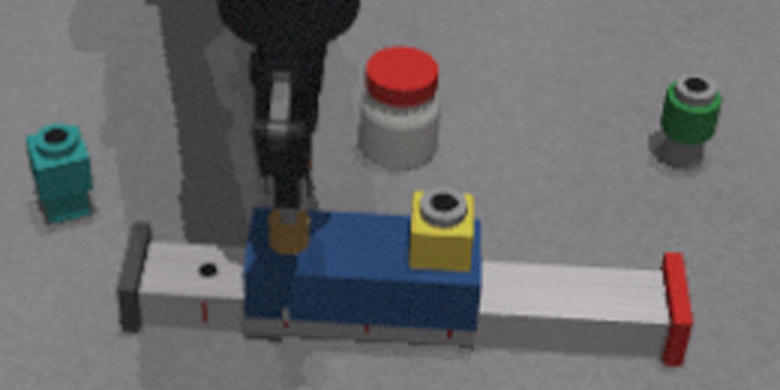

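```bash
python3 - <<'E'
from go import *
Y=88.1; a=np.radians(1.9); d=np.array([np.sin(a),np.cos(a),0])
t0=np.array([.6110,-.0650,.1205])+np.array([-3.2e-4,-.94e-4,-3.85e-4])
t1=t0+.050*d+[.0005,0,0]
h=robot.line_to(t1,[180,0,Y],velocity=.06,f_stop=18); robot.pause(.2)
p=robot.current_tool_pos(); print(h,p,(p-[.61117,-.06511,.1188])@d,robot.current_contact_force(),robot.current_time_s())
snap('wrist','w10.png');snap('scene','s10.png')
im=cv2.imread('pics/s10.png')[195:325,225:485]; cv2.imwrite('pics/s10c.png',cv2.resize(im,None,fx=3,fy=3,interpolation=cv2.INTER_CUBIC))
E
```

```text
False [ 0.61254172 -0.01609854  0.11842745] 0.04902999001162906 [  4.79203779  -0.89732177 -10.25809733] 21.0917
```

View pics/s10c.png

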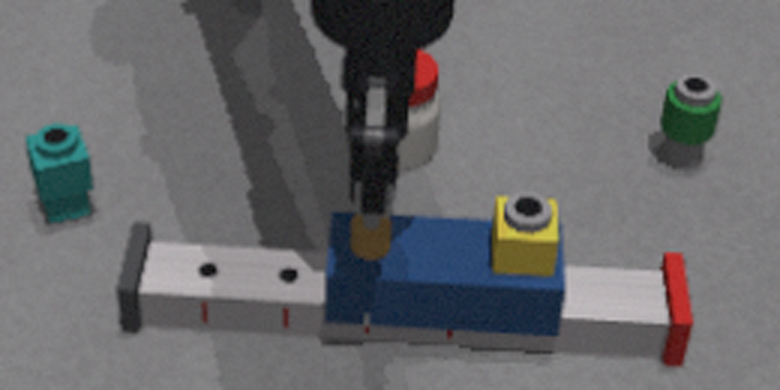

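```bash
python3 - <<'E'
from go import *
Y=88.1; a=np.radians(1.9); d=np.array([np.sin(a),np.cos(a),0])
t0=np.array([.6110,-.0650,.1205])+np.array([-3.2e-4,-.94e-4,-3.85e-4])
t1=t0+.0507*d+[.0005,0,0]; t1[2]=.103
h=robot.line_to(t1,[180,0,Y],velocity=.04,f_stop=20); robot.pause(.1)
p=robot.current_tool_pos(); print(h,p,(p-[.61117,-.06511,.1188])@d,robot.current_contact_force(),robot.current_finger_gap()*85,robot.current_time_s())
E
```

```text
False [ 0.61267959 -0.01446776  0.10365664] 0.05066444784494054 [ 1.23439365 -2.33569053  0.98889466] 24.27955892293736 21.8667
```

```bash
python3 - <<'E'
from go import *
Y=88.1; p=robot.current_tool_pos(); f0=robot.current_contact_force()
h=robot.line_to([.6127,-.0145,.092],[180,0,Y],velocity=.02,f_stop=14)
print(h,robot.current_tool_pos(),robot.current_contact_force(),robot.current_time_s())
robot.pause(.4); print(robot.current_tool_pos(),robot.current_contact_force(),robot.current_finger_gap()*85)
E_=wristE();np.save('E11.npy',E_)
snap('wrist','w11.png');snap('scene','s11.png');snap('top','t11.png')
im=cv2.imread('pics/s11.png')[195:325,225:485]; cv2.imwrite('pics/s11c.png',cv2.resize(im,None,fx=3,fy=3,interpolation=cv2.INTER_CUBIC))
E
```

```text
True [ 0.61272073 -0.01448371  0.09873329] [-0.11824015  0.19639629  4.90935397] 22.2417
[ 0.61272891 -0.01450928  0.09875649] [-1.05926462  0.23277982  5.20302874] 24.449747634995063
```

View pics/s11c.png

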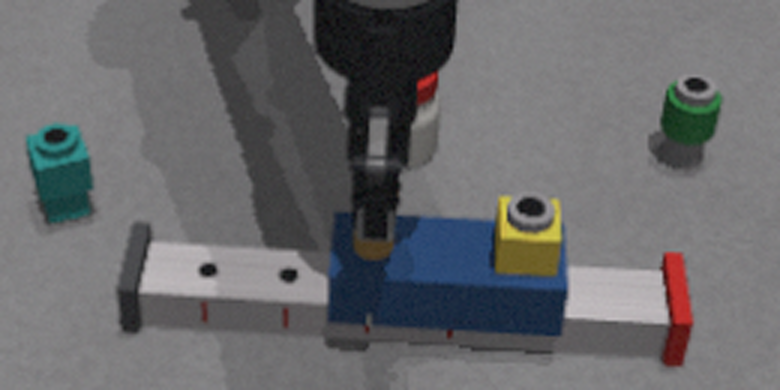

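View pics/w11.png

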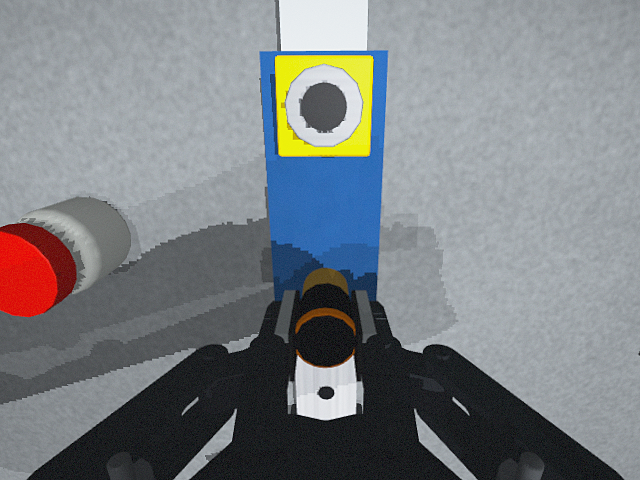

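Force is only 5 N and z is about 1 mm above the expected home height, so I'll press further in small steps.

```bash
python3 - <<'E'
from go import *
Y=88.1
for z in [.0975,.0965,.0955,.0945]:
    robot.line_to([.6127,-.0145,z],[180,0,Y],velocity=.01); robot.pause(.3)
    f=robot.current_contact_force(); p=robot.current_tool_pos(); print(z,p,f,robot.current_finger_gap()*85,robot.current_time_s())
    if f[2]>14: break
E
```

```text
0.0975 [ 0.61273212 -0.01439102  0.09872636] [-2.51979789 -1.30503741  6.91303664] 24.08126011237973 23.4583
0.0965 [ 0.61274409 -0.01437367  0.09865192] [-3.69559627 -2.06381626 11.51281337] 24.160662083289942 24.0083
0.0955 [ 0.61277203 -0.01438591  0.09860674] [-4.65085303 -1.58994212 15.83369792] 23.901308033267476 24.5583
```

```bash
python3 - <<'E'
from go import *
robot.pause(.3); print(robot.current_tool_pos(),robot.current_contact_force(),robot.current_finger_gap()*85)
snap('top','t12.png'); snap('wrist','w12.png')
im=cv2.imread('pics/t12.png')[180:320,180:480]; cv2.imwrite('pics/t12c.png',cv2.resize(im,None,fx=2.66,fy=2.66,interpolation=cv2.INTER_CUBIC))
E
```

```text
[ 0.61277521 -0.01437293  0.09860051] [-5.39554909 -3.23917582 16.27212718] 23.843375534603144
```

View pics/t12c.png

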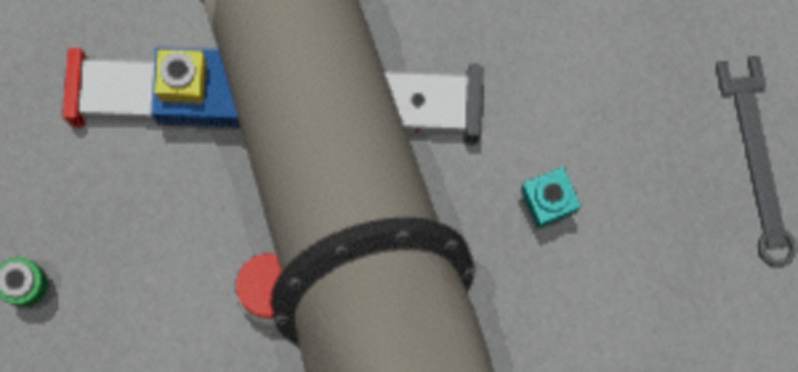

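View pics/w12.png

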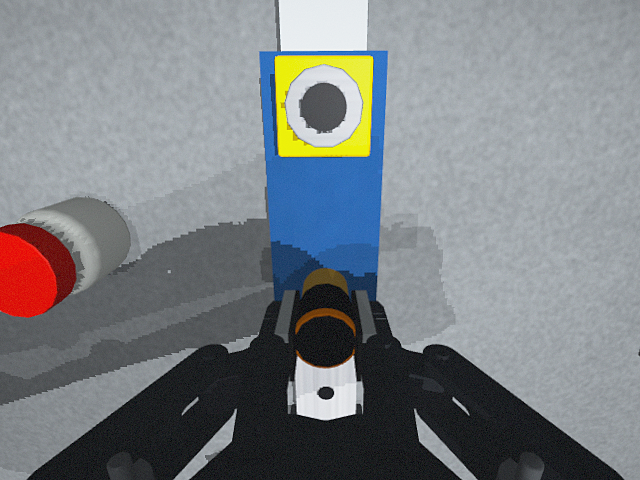

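The top view (crop) shows the carriage moved along, with the yellow head flat on it at (178,75). The green adapter, jar, spanner and turquoise piece are where they were. The wrist view shows the knob held between the pads at (325,335), and the push is steady at 16 N.

```bash
python3 - <<'E'
from go import *
workorder.close_job(); print(robot.current_time_s())
E
```

```text
the job is handed in; nothing more can be done
the job is handed in; nothing more can be done
```

The job is done and handed in at about 25 s on the robot's clock: the yellow adapter is seated in the socket and the carriage is locked one hole nearer the red stop. The fingers are still gripping the knob and pressing it down.

- **Adapter:** It went into the socket without catching. It stopped where the shoulder should sit flush, with the foot at 34.1 mm against 34 mm expected. Pressing on the cup with shut fingers confirmed it: contact at 98.2 mm against 98 mm.
- **Slide:** I pulled the knob about 15 mm above its free height, which clears the pin, and slid the carriage about 50 mm. The mark on the carriage lined up with the next tick. The pin dropped in: the knob came down to its free height with almost no force.
- **Final hold:** The knob is against a hard stop, with a steady push of about 16 N against the 4 N needed.
- **Checks that disagreed:**
  - The hard stop came about 0.7 mm higher than I predicted from where I gripped the knob. The force readings suggest the closing pads had pushed it down by about that much, so I take the stop to be the collar.
  - I could not see the gap between knob and collar directly.
  - The overhead camera read about 3–5 mm off the other two cameras, so I used the wrist camera, which the scene camera agreed with.
- **Other items:** In the last overhead picture the green adapter, spanner and turquoise look-alike are where they started. The arm covers part of the jar, but what shows of it has not moved.

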